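# Tip the mast bracket over and hang it on the bare branch of the parts tree

### The job

First tip the standing red bracket over so that it lies on its flat back with its foot pointing up, then turn the parts tree until its bare branch stands over the yellow loading mark on the base, and then hang the bracket by its hole on that branch, pushed right down to the black collar, its foot low and pointing outward, away from the post. Let go of it, leave that branch over the mark, and leave the drill, the spray bottle and the wrench where they are.

Things in the scene. Friction and masses are not known exactly. Their poses are not given: they have to be found in the camera images.
- bracket: Loose red steel L-bracket, 0.45 kg, first standing on its foot. Plate 10 mm thick (x +-5), 44 wide (y), 130 tall (z, up to the hole end); foot flange 10 thick, 44 wide, from the plate out to x = -37 mm. +x: normal of the flat back. Origin: centre of the plate's underside. Mass centre 55 mm up. A light push high on the foot side topples it onto its back; then it can be pinched across its 44 mm
- bracket_hole (a point): Centre of the bracket's round hole, 20 mm diameter, through the 10 mm plate along the bracket's x axis, 112 mm up the plate (18 mm from its upper end); same axes as the bracket
- bracket_toe (a point): Middle of the outer end of the bracket's foot flange, 37 mm from the plate's middle plane, 5 mm above the underside; same axes as the bracket
- tree_axis (a point): Parts tree's turning axis, 130 mm up. Four steel branches (11 mm diameter, 90 degrees apart) rise outward from here at 50 degrees above level, 120 mm long. Three carry parts fixed to the tree (red bracket, grey bracket, sprocket; to 100 mm from the axis, not above the tips), one is bare. Post 20 mm diameter, ball top at 249 mm. Axes turn with the tree: z up, -x towards the bare branch
- tree_seat (a point): Point on the bare branch's axis, 55 mm along it, where the hole's centre sits when the plate lies on the black collar (26 mm diameter, outer face 50 mm along the branch). 35 mm from the turning axis, 172 mm above the bench; same axes as tree_axis.
- tree_tip (a point): Rounded end of the bare branch, 120 mm along it, 77 mm from the turning axis, 222 mm above the bench; same axes as tree_axis
- tree (a joint): Angle of the tree on its base, rad, counter-clockwise seen from above; 0 (or a full turn, 6.28) when the bare branch stands over the yellow mark. It turns freely either way against slight friction (0.12 N m) and stays where it is left; a branch can be pushed sideways
- drill: Bystander: yellow and black cordless drill standing on its battery, about 115 x 75 mm at the foot, 205 mm tall, the chuck reaching 120 mm to -x. Origin under the centre of the battery
- spray: Bystander: red closed bottle with a yellow cap, 64 mm diameter, 190 mm tall. Origin under its centre
- wrench: Bystander: steel wrench 180 mm long, lying flat along its x axis. Origin on its underside, at the middle
- tree_mark (a point): Yellow loading mark near the rim of the tree's fixed round grey base (170 mm diameter, 20 mm high in the middle). This point lies 77 mm from the turning axis, 12 mm above the bench. The bare branch must point out over it
Not all that is in view belongs to the job. Of the things that look like the part that bears tree_axis, the largest one is meant. Of the things that look like the bracket, take the one that is farthest to the robot's left at the start.

How it is judged:
By the outcome, as a careful person would: the job done as asked, in the order asked, and still so for the second after the job is handed in, with the robot touching nothing.
It also fails if it takes over 72 s, if anything falls off the work surface, if the arm or the gripper's body presses on something with over 40 N, if the wrist force passes 120 N, or if a joint passes its speed limit or range.

### The arm

A 7-joint arm with a two-finger parallel gripper is mounted at the origin on the work surface. World frame = base frame: x ahead of the robot, y to its left, z up, the work surface at z = 0. Lengths are in m, angles in rad, forces in N, time in s.
With the tool pointing down it reaches from about 0.4 to 0.875 m from the base axis. Payload 19.3 kg.
Tool frame: the origin (TCP) lies on the centre line of the jaws, within the pads' length; the fingertips stand 14 mm ahead of it and the grasp point (between the pads) lies 5 mm behind it; x points along the fingers, y is the direction in which the jaws open and shut, and the axes are right-handed (so a half turn about x gives the same grasp; the last joint's range is limited). The gripper opens to 85 mm and grips with 20 to 120 N. Pads are 22 mm wide; open, the fingers measure 114 mm over their backs; the gripper's body (76 mm by 85 mm) begins 54 mm behind the grasp point. The pads swing forward as they close: fully open they stand 13 mm farther back than shut.
Start: joints at [1.267, 0.521, -0.036, 1.599, 0.021, 1.021, -0.113], TCP at [0.145, -0.608, 0.245] pointing down, gripper open.
Joint ranges: [-2.91, 2.91], [-0.3, 2.13], [-1.5, 1.42], [0.17, 2.43], [-1.26, 4.41], [0.16, 1.93], [-2.52, 2.52]. Speed limits (rad/s): [1.89, 1.89, 2.39, 2.39, 3.01, 3.01, 3.01].

### API

Orientations are given as [roll, pitch, yaw] about the fixed x, y, z axes, in that order (R = Rz(yaw) Ry(pitch) Rx(roll)).
In Python, from workcell import monitor, optics, bot gives the robot as it stands.
- The arm moves only by the tool arm_command, never from a script. Its arguments are lists of equal length, an entry for each row: "delta_pos": the shift along the tool's x, y, z as a fraction of full scale, a list of three; "rotation": the turn, a rotation vector about the tool's x, y, z as a fraction of full scale, a list of three. In form: {"delta_pos": [[dx, dy, dz], ...], "rotation": [[wx, wy, wz], ...]}. A call has 1 to 10 rows; each row shifts and turns the pose as measured when the row begins, along the tool's axes as they then stand; what a row does not reach is not made up. Full scale, the value 1, is 30 mm for a shift and 6 degrees for a turn. A row lasts 1/10 s, in which the tool goes at most 50 mm and 8.59 degrees, less where a joint would pass 70% of its speed; a pose out of reach is approached as far as the arm can. A call with a number of a shift or a turn outside -1 to 1 is refused whole. A call with a gripper value outside its range is refused whole. "gripper" is the closure, from -1 (fully open) to 1 (shut), so that 0 is half open, set as the call begins (left out, the last holds). The fingers move at their own pace and stop on an object; "grip_force" is the grip in N (left out, the last holds). Time passes only in rows, so rows that do not move let the fingers close. It gives the time, the measured TCP pose, the force and the opening at its end, in the units of the state.
- monitor.observe(): the state, without advancing time (a new reading comes with each control period).
- optics.grab_frame(name): name is "scene" or "top" or "wrist"; returns the picture (480x640x3 uint8, red, green, blue); there is no depth.
- optics.camera_params(name): a dict with "fx", "fy", "cx", "cy" (pixels), "origin" and "rotation" of the camera in the world. Camera axes: x right, y down, z forward; pixel columns grow to the right and rows downward; lengths in m; the calibration is good to about 2 mm. A picture is of the moment at which its call begins: read the wrist's pose just before it. camera_params takes no time and is no camera call; for the wrist camera it gives the pose at the moment of the call.
- bot.job_done(): hands the job in, once; it reports no verdict.
The state is a dict: "clock": time; "qpos": joint angles; "qd": joint speeds; "joint_efforts": joint torques, N m; "position": TCP position; "tool_rot": TCP orientation; "force": force on the tool from outside, world axes, zero at the start; "moment": the same for the moment, N m; "grip_width": finger opening in m.
Only numpy, scipy, OpenCV 4.12 (cv2) and the standard library are available. Lean on these libraries where they do the work, as an engineer would, in place of code of your own. Each camera call takes 0.05 s, during which the arm holds its last target. There are 200 camera calls.

## Working session

There is one attempt and no reset: what is moved stays moved. The work goes in short steps, Python scripts to look and compute and a tool call to move; the robot and the scene stay as the last step left them, time stands still between calls to the robot, and variables do not carry over. Pictures are saved under pics/ and viewed, about 8 in all and at most 12, crops included, and the job is handed in when it is done.

Besides the shell and the picture viewer there is one more tool, called by a JSON object that holds its "fn" and its "kwargs". arm_command: Moves the arm, as the interface text tells. Its arguments: {"type":"object","properties":{"delta_pos":{"type":"array","items":{"type":"array","items":{"type":"number"}}},"rotation":{"type":"array","items":{"type":"array","items":{"type":"number"}}},"gripper":{"type":"number"},"grip_force":{"type":"number"}},"required":["delta_pos","rotation"]}

```bash
ls; mkdir -p pics; python3 - <<'E'
from workcell import monitor, optics, bot
import cv2
print(monitor.observe())
for n in ["scene","top"]:
    im=optics.grab_frame(n); cv2.imwrite(f"pics/{n}0.png",im[:,:,::-1]); p=optics.camera_params(n); print(n,p)
E
```

```text
pics
{'clock': 0.0, 'qpos': array([ 1.26678344,  0.52198801, -0.03628794,  1.59996115,  0.02119008,
        1.02106144, -0.1128233 ]), 'qd': array([-4.69955652e-04,  2.15503016e-04, -8.07609833e-04,  6.63428335e-04,
        8.38201153e-04,  3.84828335e-05, -1.39767264e-03]), 'joint_efforts': array([-1.92298561e-03, -9.27128363e+01,  1.97925568e+00, -3.69944930e+01,
        1.77472027e-02,  8.03975912e-03, -3.25851704e-05]), 'position': array([ 0.14468789, -0.60772839,  0.24475913]), 'tool_rot': array([-1.49103298,  1.56976291,  1.88429904]), 'force': array([-0.28782984, -0.18375936,  0.18146956]), 'moment': array([-0.00666147, -0.02069689, -0.04321484]), 'grip_width': 0.0850786014972856}
scene {'fx': 436.16150367806534, 'fy': 436.16150367806534, 'cx': 320.6349488856302, 'cy': 238.4670406272704, 'origin': array([ 0.91633356, -0.51186026,  1.14902346]), 'rotation': array([-2.57595771,  0.00458226,  0.66774615])}
top {'fx': 495.90233580957386, 'fy': 495.90233580957386, 'cx': 318.7862552627203, 'cy': 243.42711605628568, 'origin': array([ 0.41973641, -0.02725076,  1.18689132]), 'rotation': array([-3.03555506,  0.01827457, -1.54520865])}
```

View pics/scene0.png

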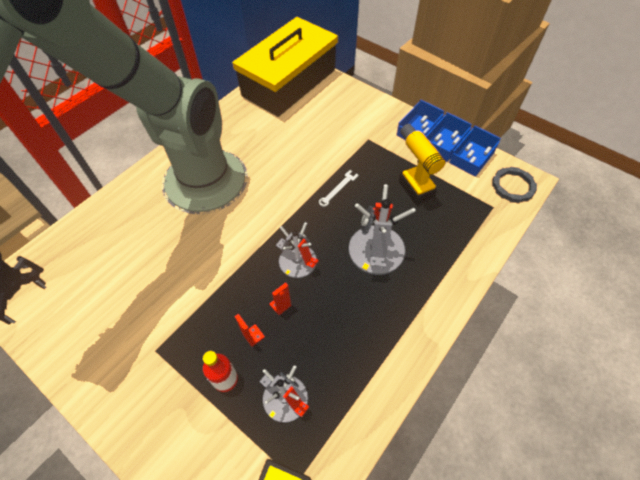

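View pics/top0.png

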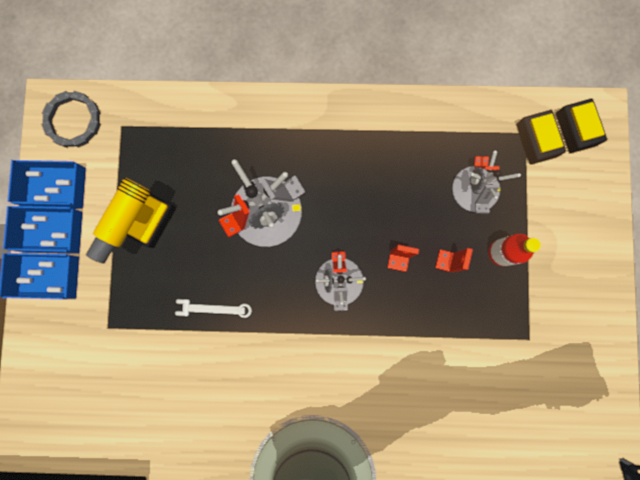

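The scene picture shows the big tree at about (377,245) and two standing red brackets at (280,298) and (248,328). In the top picture (up is +x, left is +y) the big tree is at (265,210) with its mark at (296,208), and the brackets are at (402,257) and (455,260). The first bracket is the leftmost, so it is the one meant.

```bash
cat > h.py <<'E'
import numpy as np, cv2
from scipy.spatial.transform import Rotation as R
from workcell import monitor, optics, bot
def rot(e): return R.from_euler('xyz',e).as_matrix()
def ray(p,uv):
    d=rot(p['rotation'])@np.array([(uv[0]-p['cx'])/p['fx'],(uv[1]-p['cy'])/p['fy'],1.0]); return np.array(p['origin']),d/np.linalg.norm(d)
def plane(p,uv,z):
    o,d=ray(p,uv); return o+d*(z-o[2])/d[2]
def proj(p,X):
    c=rot(p['rotation']).T@(np.asarray(X)-p['origin']); return np.array([p['fx']*c[0]/c[2]+p['cx'],p['fy']*c[1]/c[2]+p['cy']])
def tri(p1,u1,p2,u2):
    o1,d1=ray(p1,u1);o2,d2=ray(p2,u2)
    A=np.stack([d1,-d2],1);s=np.linalg.lstsq(A,o2-o1,rcond=None)[0]
    a=o1+d1*s[0];b=o2+d2*s[1];return (a+b)/2,np.linalg.norm(a-b)
def pose():
    s=monitor.observe();return s['position'],rot(s['tool_rot']),s
E
python3 - <<'E'
from h import *
t=cv2.imread('pics/top0.png');s=cv2.imread('pics/scene0.png')
P={n:optics.camera_params(n) for n in['top','scene']}
a=cv2.resize(t[140:260,200:330],None,fx=3.08,fy=3.08,interpolation=cv2.INTER_CUBIC)  #400x370
b=cv2.resize(t[235:285,380:480],None,fx=4,fy=4,interpolation=cv2.INTER_CUBIC) #400x200
c=cv2.resize(s[175:285,335:425],None,fx=4,fy=4,interpolation=cv2.INTER_CUBIC)#360x440
d=cv2.resize(s[280:320,265:300],None,fx=4,fy=4,interpolation=cv2.INTER_CUBIC)
out=np.zeros((600,800,3),np.uint8);out[:a.shape[0],:a.shape[1]]=a;out[380:580,:400]=b;out[:440,420:780]=c;out[440:600,420:560]=d
cv2.imwrite('pics/crops.png',out)
pr,sy=P['top'],None
hsv=cv2.cvtColor(t,cv2.COLOR_BGR2HSV)
m=cv2.inRange(hsv,(22,120,120),(35,255,255));m[:, :280]=0;m[:,310:]=0;m[:195]=0;m[222:]=0
ys,xs=np.nonzero(m);print('mark',xs.mean(),ys.mean(),plane(pr,(xs.mean(),ys.mean()),.012))
print('base centre approx',plane(pr,(266,211),.015))
for u in [(402,257),(455,260),(390,270),(418,247)]: print(u,plane(pr,u,0),plane(pr,u,.13))
hs=cv2.cvtColor(s,cv2.COLOR_BGR2HSV)
m=cv2.inRange(hs,(22,120,120),(35,255,255));m[:, :355]=0;m[:,375:]=0;m[:255]=0;m[280:]=0
ys,xs=np.nonzero(m);print('mark scene',xs.mean(),ys.mean(),plane(P['scene'],(xs.mean(),ys.mean()),.012))
E
```

```text
mark 296.1304347826087 207.3695652173913 [0.63006    0.05409461 0.012     ]
base centre approx [0.61909043 0.1259353  0.015     ]
(402, 257) [ 0.51754614 -0.20227424  0.        ] [ 0.50683306 -0.18310395  0.13      ]
(455, 260) [ 0.51341099 -0.32842669  0.        ] [ 0.50315083 -0.29543894  0.13      ]
(390, 270) [ 0.48573245 -0.17396207  0.        ] [ 0.47850392 -0.1578928   0.13      ]
(418, 247) [ 0.54250377 -0.24030922  0.        ] [ 0.52905708 -0.21697297  0.13      ]
mark scene 365.030303030303 266.1515151515151 [0.62917391 0.05656811 0.012     ]
```

View pics/crops.png

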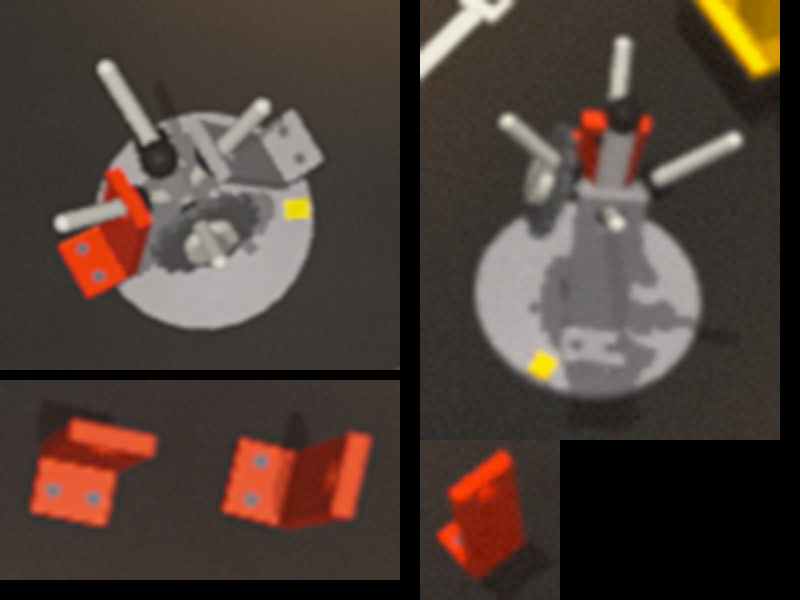

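The crops show the bare branch tip at top pixel (235,162), with its black collar visible. The bracket's foot points towards the robot (-x) and its flat back faces +x, so it has to be pushed in +x.

```bash
python3 - <<'E'
from h import *
p=optics.camera_params('top')
f=lambda x,y:(200+x/3.077,140+y/3.077)
tips=[plane(p,f(*q),.222)[:2] for q in [(107,68),(220,262),(62,223),(263,105)]]
print(np.round(tips,4)); c=np.mean(tips,0);print('axis',c,[np.linalg.norm(t-c) for t in tips],[np.degrees(np.arctan2(*(t-c)[::-1])) for t in tips])
print('base',plane(p,f(205,220),.008))
print('mark dir',np.degrees(np.arctan2(.0555-c[1],.6296-c[0])))
g=lambda x,y:(380+x/4,235+(y-380)/4)
cs=[plane(p,g(*q),.13)[:2] for q in [(75,418),(157,437),(153,458),(68,440)]]
print(np.round(cs,4),'topcentre',np.mean(cs,0),'yaw from edge',np.degrees(np.arctan2(*(cs[1]-cs[0])[::-1]))+90,np.linalg.norm(cs[1]-cs[0]))
fs=[plane(p,g(*q),.01)[:2] for q in [(35,460),(117,475),(107,525),(30,512)]]
print(np.round(fs,4),'yaw',np.degrees(np.arctan2(*(fs[2]-fs[3])[::-1]))+90)
x,Rt,s=pose();print(Rt.round(3))
w=optics.camera_params('wrist');print(w, Rt.T@(w['origin']-x))
E
```

```text
[[0.6814 0.165 ]
 [0.5559 0.087 ]
 [0.5789 0.1896]
 [0.659  0.0628]]
axis [0.61879541 0.1261117 ] [np.float64(0.07369268497631302), np.float64(0.07403585822838024), np.float64(0.07499180614553276), np.float64(0.074982739661218)] [np.float64(31.885122292965097), np.float64(-148.10603285349745), np.float64(122.14840467649485), np.float64(-57.589332319112096)]
base [0.61909863 0.12529894 0.008     ]
mark dir -81.30041235959987
[[ 0.5335 -0.176 ]
 [ 0.5243 -0.2197]
 [ 0.513  -0.2176]
 [ 0.5216 -0.1723]] topcentre [ 0.52307908 -0.19638615] yaw from edge -11.837258215517593 0.04462959748681255
[[ 0.5207 -0.1694]
 [ 0.513  -0.218 ]
 [ 0.4832 -0.2123]
 [ 0.4898 -0.1668]] yaw -8.223629576281951
[[-0.     0.232 -0.973]
 [ 0.001 -0.973 -0.232]
 [-1.    -0.001  0.   ]]
{'fx': 386.34726140051276, 'fy': 386.34726140051276, 'cx': 313.1554538991095, 'cy': 235.79799772142468, 'origin': array([ 0.21775711, -0.59055711,  0.37510641]), 'rotation': array([ 2.84523730e+00,  2.23273683e-03, -1.33666275e+00])} [-1.30310567e-01  9.75192419e-05 -7.50129953e-02]
```

{"fn": "arm_command", "kwargs": {"delta_pos": [[0, -0.7, -0.9], [0, -0.73, -0.95], [0, -0.73, -0.95], [0, -0.73, -0.95], [0, -0.73, -0.95], [0, -0.73, -0.95], [0, -0.73, -0.95], [0, -0.73, -0.95], [0, -0.73, -0.95], [0, -0.73, -0.95]], "rotation": [[0, 0, 0], [0, 0, 0], [0, 0, 0], [0, 0, 0], [0, 0, 0], [0, 0, 0], [0, 0, 0], [0, 0, 0], [0, 0, 0], [0, 0, 0]], "gripper": 1, "grip_force": 30}}

```text
clock: 1.1
position: [0.3734, -0.3218, 0.242]
tool_rot: [-0.905, 1.565, 2.463]
force: [0.9, 0.2, 0.3]
grip_width: -0.0001
```

```bash
cat >> h.py <<'E'
def tool(xdir,ydir):
    x=np.array(xdir,float);x/=np.linalg.norm(x);y=np.array(ydir,float);y-=x*(x@y);y/=np.linalg.norm(y);return np.stack([x,y,np.cross(x,y)],1)
def plan(way,start=None):
    """way: list of (pos, Rtool or None, nrows); prints rows of the move"""
    x,Rt,_=pose() if start is None else (*start,0)
    D,W=[],[]
    for q,Rq,n in way:
        q=np.array(q);Rq=Rt if Rq is None else Rq
        rv=R.from_matrix(Rt.T@Rq).as_rotvec()
        step=(q-x)/n
        for i in range(n):
            D.append((Rt.T@step/.03).round(2).tolist());W.append((np.degrees(rv/n)/6).round(2).tolist())
            Rt=Rt@R.from_rotvec(rv/n).as_matrix();x=x+step
    for i in range(0,len(D),10): print(D[i:i+10]);print(W[i:i+10])
    return x,Rt
def ang(a): a=np.radians(a);return np.array([np.cos(a),np.sin(a),0])
E
python3 - <<'E'
from h import *
T=tool([0,0,-1],-ang(79))
plan([((.482,-.188,.242),T,6),((.482,-.188,.118),T,5)])
E
```

```text
[[-0.0, -0.59, -0.75], [-0.0, -0.64, -0.71], [0.0, -0.69, -0.67], [0.0, -0.73, -0.62], [0.0, -0.77, -0.56], [-0.0, -0.81, -0.51], [0.83, 0.0, -0.0], [0.83, 0.0, -0.0], [0.83, 0.0, -0.0], [0.83, 0.0, -0.0]]
[[0.66, 0.01, 0.01], [0.66, 0.01, 0.01], [0.66, 0.01, 0.01], [0.66, 0.01, 0.01], [0.66, 0.01, 0.01], [0.66, 0.01, 0.01], [-0.0, -0.0, 0.0], [-0.0, -0.0, 0.0], [-0.0, -0.0, 0.0], [-0.0, -0.0, 0.0]]
[[0.83, 0.0, -0.0]]
[[-0.0, -0.0, 0.0]]
```

{"fn": "arm_command", "kwargs": {"delta_pos": [[0, -0.59, -0.75], [0, -0.64, -0.71], [0, -0.69, -0.67], [0, -0.73, -0.62], [0, -0.77, -0.56], [0, -0.81, -0.51], [1, 0, 0], [1, 0, 0], [1, 0, 0], [1, 0, 0]], "rotation": [[0.66, 0, 0], [0.66, 0, 0], [0.66, 0, 0], [0.66, 0, 0], [0.66, 0, 0], [0.66, 0, 0], [0, 0, 0], [0, 0, 0], [0, 0, 0], [0, 0, 0]]}}

```text
clock: 2.1
position: [0.4905, -0.1761, 0.1204]
tool_rot: [-1.749, 1.567, 1.195]
force: [1.6, 0.1, 0.6]
grip_width: -0.0001
```

```bash
python3 - <<'E'
from h import *
x,Rt,s=pose();print(x,Rt.round(3))
d=np.array([.523,-.196,0])-x;print('tool-frame to plate mid',Rt.T@d)
E
```

```text
[ 0.49053195 -0.1760804   0.12043247] [[ 0.002 -0.197 -0.98 ]
 [ 0.004 -0.98   0.197]
 [-1.    -0.004 -0.001]]
tool-frame to plate mid [ 0.12040321  0.01363584 -0.03566615]
```

{"fn": "arm_command", "kwargs": {"delta_pos": [[0, 0.45, 0], [0, 0, -0.3], [0, 0, -0.3], [0, 0, -0.3], [0, 0, -0.3], [0, 0, -0.3], [0, 0, -0.3], [0, 0, -0.2], [0, 0, 0], [0, 0, 0]], "rotation": [[0, 0, 0], [0, 0, 0], [0, 0, 0], [0, 0, 0], [0, 0, 0], [0, 0, 0], [0, 0, 0], [0, 0, 0], [0, 0, 0], [0, 0, 0]]}}

```text
clock: 3.1
position: [0.5518, -0.2037, 0.1215]
tool_rot: [-1.564, 1.566, 1.379]
force: [0.3, 0.8, 0.0]
grip_width: 0.0001
```

```bash
python3 - <<'E'
from h import *
x,Rt,s=pose();print(x,s['force'])
im=optics.grab_frame('scene')[:,:,::-1];top=optics.grab_frame('top')[:,:,::-1]
cv2.imwrite('pics/top1.png',top);cv2.imwrite('pics/scene1.png',im)
out=np.hstack([cv2.resize(im[240:360,220:340],(400,400)),cv2.resize(top[190:310,350:470],(400,400))])
cv2.imwrite('pics/c1.png',out)
E
```

```text
[ 0.5518216  -0.20365543  0.12151649] [0.32554291 0.84900749 0.04048916]
```

View pics/c1.png

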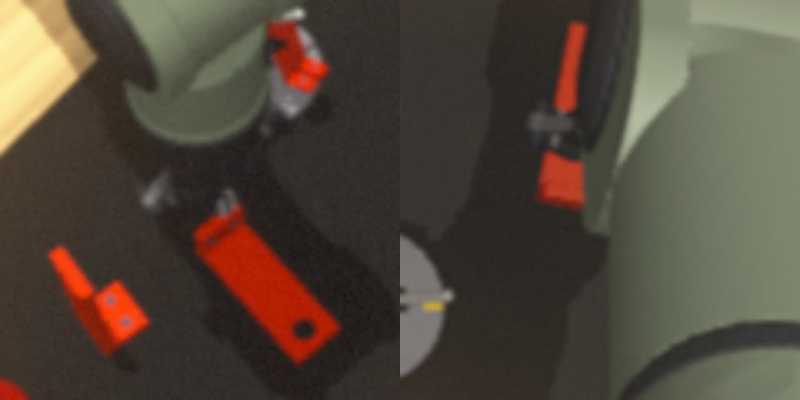

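The bracket now lies on its back with its foot up. In the scene crop its hole is at (303,329). Next is the tree.

```bash
python3 - <<'E'
from h import *
x,Rt,s=pose();print(s['qpos'].round(2))
T=tool([0,0,-1],ang(8.7)); A=np.array([.619,.126,0])
P=A+.068*ang(66)
M=Rt@R.from_rotvec(np.array([-np.radians(40),0,0])).as_matrix()
plan([((x[0],x[1],.31),M,7),((P[0],P[1],.31),T,13)])
E
```

```text
[ 0.33  0.62 -0.11  1.8   0.09  0.73 -1.59]
[[-0.9, -0.0, 0.0], [-0.9, -0.0, -0.0], [-0.9, -0.0, -0.0], [-0.9, -0.0, -0.0], [-0.9, -0.0, -0.0], [-0.9, -0.0, -0.0], [-0.9, -0.0, -0.0], [0.0, -0.76, -0.7], [0.0, -0.7, -0.76], [0.0, -0.62, -0.83]]
[[-0.95, 0.0, -0.0], [-0.95, 0.0, -0.0], [-0.95, 0.0, -0.0], [-0.95, 0.0, -0.0], [-0.95, 0.0, -0.0], [-0.95, 0.0, -0.0], [-0.95, 0.0, -0.0], [-0.9, -0.0, 0.0], [-0.9, -0.0, 0.0], [-0.9, -0.0, 0.0]]
[[0.0, -0.54, -0.88], [0.0, -0.46, -0.93], [0.0, -0.37, -0.97], [0.0, -0.27, -1.0], [0.0, -0.18, -1.02], [0.0, -0.08, -1.03], [0.0, 0.01, -1.03], [0.0, 0.11, -1.03], [0.0, 0.21, -1.01], [0.0, 0.3, -0.99]]
[[-0.9, -0.0, 0.0], [-0.9, -0.0, 0.0], [-0.9, -0.0, 0.0], [-0.9, -0.0, 0.0], [-0.9, -0.0, 0.0], [-0.9, -0.0, 0.0], [-0.9, -0.0, 0.0], [-0.9, -0.0, 0.0], [-0.9, -0.0, 0.0], [-0.9, -0.0, 0.0]]
```

{"fn": "arm_command", "kwargs": {"delta_pos": [[-0.9, 0, 0], [-0.9, 0, 0], [-0.9, 0, 0], [-0.9, 0, 0], [-0.9, 0, 0], [-0.9, 0, 0], [-0.9, 0, 0], [0, -0.76, -0.7], [0, -0.7, -0.76], [0, -0.62, -0.83]], "rotation": [[-0.95, 0, 0], [-0.95, 0, 0], [-0.95, 0, 0], [-0.95, 0, 0], [-0.95, 0, 0], [-0.95, 0, 0], [-0.95, 0, 0], [-0.9, 0, 0], [-0.9, 0, 0], [-0.9, 0, 0]]}}

```text
clock: 4.2
position: [0.567, -0.1155, 0.3186]
tool_rot: [-1.062, 1.568, 2.889]
force: [-0.4, 0.1, -0.2]
grip_width: -0.0
```

{"fn": "arm_command", "kwargs": {"delta_pos": [[0, -0.54, -0.88], [0, -0.46, -0.93], [0, -0.37, -0.97], [0, -0.27, -1], [0, -0.18, -1], [0, -0.08, -1], [0, 0, -1], [0, 0.1, -1], [0, 0.2, -1], [0, 0.3, -1]], "rotation": [[-0.9, 0, 0], [-0.9, 0, 0], [-0.9, 0, 0], [-0.9, 0, 0], [-0.9, 0, 0], [-0.9, 0, 0], [-0.9, 0, 0], [-0.9, 0, 0], [-0.9, 0, 0], [-0.9, 0, 0]]}}

```text
clock: 5.2
position: [0.6226, 0.1963, 0.3186]
tool_rot: [-1.001, 1.566, -2.351]
force: [0.4, -0.1, 0.1]
grip_width: 0.0001
```

```bash
python3 - <<'E'
from h import *
x,Rt,s=pose();print(x,Rt.round(2),s['qpos'].round(2))
T=tool([0,0,-1],ang(8.7)); A=np.array([.619,.126,0])
P=A+.068*ang(66)
plan([((P[0],P[1],.31),T,3),((P[0],P[1],.205),T,4)])
E
```

```text
[0.62263025 0.19630821 0.31855519] [[-0.    0.98  0.22]
 [-0.    0.22 -0.98]
 [-1.   -0.    0.  ]] [ 0.01  0.58 -0.65  1.4   0.35  1.29 -0.45]
[[0.09, 0.24, 0.15], [0.09, 0.24, 0.14], [0.09, 0.25, 0.14], [0.88, -0.0, 0.0], [0.88, -0.0, 0.0], [0.88, -0.0, 0.0], [0.88, -0.0, 0.0]]
[[0.22, 0.01, 0.01], [0.22, 0.01, 0.01], [0.22, 0.01, 0.01], [0.0, -0.0, 0.0], [0.0, -0.0, 0.0], [0.0, -0.0, 0.0], [0.0, -0.0, 0.0]]
```

{"fn": "arm_command", "kwargs": {"delta_pos": [[0.1, 0.24, 0.15], [0.1, 0.24, 0.15], [0.1, 0.25, 0.15], [0.9, 0, 0], [0.9, 0, 0], [0.9, 0, 0], [0.8, 0, 0], [0, 0, 0]], "rotation": [[0.22, 0, 0], [0.22, 0, 0], [0.22, 0, 0], [0, 0, 0], [0, 0, 0], [0, 0, 0], [0, 0, 0], [0, 0, 0]]}}

```text
clock: 6.0
position: [0.649, 0.1838, 0.1996]
tool_rot: [-0.679, 1.565, -2.11]
force: [-0.3, 0.1, -0.6]
grip_width: -0.0002
```

```bash
python3 - <<'E'
from h import *
x,Rt,s=pose();print(x,Rt.round(2),s['force'])
A=np.array([.619,.126,.205])
angs=list(np.arange(54,-43,-12))+[-52,-58,-61,-63]
plan([(A+.07*ang(a),None,1) for a in angs])
E
```

```text
[0.64896928 0.18381861 0.19956432] [[-0.    0.99  0.14]
 [-0.01  0.14 -0.99]
 [-1.   -0.    0.  ]] [-0.26414938  0.09110454 -0.64649357]
[[-0.18, 0.36, 0.09], [0.0, 0.31, 0.37], [0.0, 0.23, 0.43], [0.0, 0.13, 0.47], [0.0, 0.03, 0.49], [0.0, -0.07, 0.48], [0.0, -0.17, 0.46], [0.0, -0.26, 0.41], [0.0, -0.34, 0.35], [0.0, -0.33, 0.23]]
[[0.0, 0.0, 0.0], [0.0, 0.0, 0.0], [0.0, 0.0, 0.0], [0.0, 0.0, 0.0], [0.0, 0.0, 0.0], [0.0, 0.0, 0.0], [0.0, 0.0, 0.0], [0.0, 0.0, 0.0], [0.0, 0.0, 0.0], [0.0, 0.0, 0.0]]
[[0.0, -0.22, 0.11], [0.0, -0.11, 0.05], [0.0, -0.08, 0.03]]
[[0.0, 0.0, 0.0], [0.0, 0.0, 0.0], [0.0, 0.0, 0.0]]
```

{"fn": "arm_command", "kwargs": {"delta_pos": [[-0.18, 0.36, 0.09], [0, 0.31, 0.37], [0, 0.23, 0.43], [0, 0.13, 0.47], [0, 0.03, 0.49], [0, -0.07, 0.48], [0, -0.17, 0.46], [0, -0.2, 0.3]], "rotation": [[0, 0, 0], [0, 0, 0], [0, 0, 0], [0, 0, 0], [0, 0, 0], [0, 0, 0], [0, 0, 0], [0, 0, 0]]}}

```text
clock: 6.8
position: [0.6828, 0.0856, 0.2089]
tool_rot: [-0.403, 1.567, -1.839]
force: [0.9, 3.1, -0.9]
grip_width: 0.0002
```

```bash
python3 - <<'E'
from h import *
x,Rt,s=pose();A=np.array([.619,.126,.203]);v=x-A;print(x,s['force'],np.hypot(*v[:2]),np.degrees(np.arctan2(v[1],v[0])))
a0=np.degrees(np.arctan2(v[1],v[0]))
plan([(A+.07*ang(a),None,1) for a in np.linspace(a0,-61,6)[1:]])
E
```

```text
[0.68277984 0.08562658 0.20887225] [ 0.9151286   3.13529579 -0.91108594] 0.0754843094625092 -32.33431033541153
[[0.2, -0.3, 0.05], [0.0, -0.18, 0.15], [0.0, -0.19, 0.14], [0.0, -0.2, 0.12], [0.0, -0.21, 0.1]]
[[0.0, 0.0, 0.0], [0.0, 0.0, 0.0], [0.0, 0.0, 0.0], [0.0, 0.0, 0.0], [0.0, 0.0, 0.0]]
```

{"fn": "arm_command", "kwargs": {"delta_pos": [[0.2, -0.3, 0.05], [0, -0.18, 0.15], [0, -0.19, 0.14], [0, -0.2, 0.12], [0, -0.2, 0.1], [0, 0, 0], [0, 0.2, 0], [-1, 0.1, 0], [-1, 0, 0], [-1, 0, 0]], "rotation": [[0, 0, 0], [0, 0, 0], [0, 0, 0], [0, 0, 0], [0, 0, 0], [0, 0, 0], [0, 0, 0], [0, 0, 0], [0, 0, 0], [0, 0, 0]]}}

```text
clock: 7.8
position: [0.6596, 0.06, 0.293]
tool_rot: [-0.844, 1.562, -2.283]
force: [-0.0, -1.1, 0.0]
grip_width: 0.0002
```

```bash
python3 - <<'E'
from h import *
x,Rt,s=pose();print(x,Rt.round(2))
w=optics.grab_frame('wrist')[:,:,::-1];sc=optics.grab_frame('scene')[:,:,::-1]
cv2.imwrite('pics/w2.png',w);cv2.imwrite('pics/s2.png',sc)
out=np.zeros((480,800,3),np.uint8);out[:330,:440]=cv2.resize(w,(440,330));out[:440,440:800]=cv2.resize(sc[175:285,335:425],(360,440),interpolation=cv2.INTER_CUBIC)
cv2.imwrite('pics/c2.png',out)
p=optics.camera_params('wrist');A=np.array([.619,.126])
for z,r in[(.222,.077),(.012,.077)]: print(proj(p,[*(A+r*ang(-81.3)[:2]),z])*440/640)
E
```

```text
[0.65960225 0.06004786 0.29297128] [[-0.01  0.99  0.13]
 [-0.01  0.13 -0.99]
 [-1.   -0.01  0.01]]
[176.26864358 183.51037947]
[194.97822792 133.90019082]
```

View pics/c2.png

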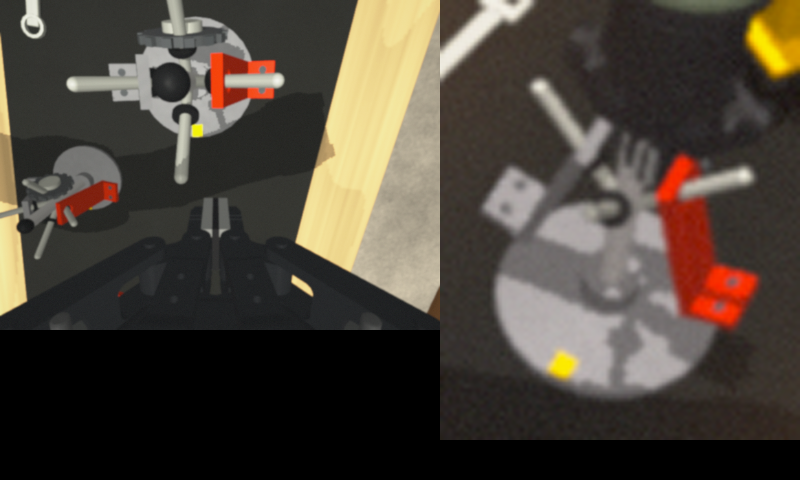

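```bash
python3 - <<'E'
from h import *
p=optics.camera_params('wrist');k=640/440
w=cv2.imread('pics/w2.png');h=cv2.cvtColor(w,cv2.COLOR_BGR2HSV)
m=cv2.inRange(h,(22,150,120),(35,255,255));m[:170]=0;m[210:]=0;m[:,:260]=0;m[:,310:]=0
ys,xs=np.nonzero(m);mk=plane(p,(xs.mean(),ys.mean()),.012)[:2]
L,Rr,B=[plane(p,(k*a,k*b),.222)[:2] for a,b in[(72,84),(279,80),(181,178)]]
A=(L+Rr)/2;f=lambda v:np.degrees(np.arctan2(v[1],v[0]))
print('mark',mk,'axis',A,'B',B,np.linalg.norm(L-Rr)/2,np.linalg.norm(B-A),np.linalg.norm(mk-A))
print('mark dir',f(mk-A),'bare',f(B-A),'perp',f(L-Rr)-90, f(Rr-L)-90)
E
```

```text
mark [0.63335213 0.05569743] axis [0.62281236 0.12980126] B [0.63406542 0.05523794] 0.07627420098184566 0.07540769494208241 0.07484961369118298
mark dir -81.90512255829593 bare -81.4177139913186 perp -261.37691563843146 -81.37691563843143
```

Measured from the wrist view, the bare branch points to -81.4° and the mark lies at -81.9°, so they line up. Next is the bracket.

```bash
python3 - <<'E'
from h import *
p=optics.camera_params('scene')
print(plane(p,(310.9,338.7),.01), plane(p,(220+215*.3,240+235*.3),.03))
T=tool([0,0,-1],ang(-101))
x,Rt,s=pose()
M=Rt@R.from_rotvec([np.radians(55),0,0]).as_matrix()
plan([((.62,-.07,.28),M,9),((.575,-.205,.24),T,9)])
E
```

```text
[ 0.64227555 -0.21520519  0.01      ] [ 0.53954274 -0.20291911  0.03      ]
[[0.06, -0.21, 0.46], [0.06, -0.16, 0.48], [0.06, -0.11, 0.49], [0.06, -0.06, 0.5], [0.06, -0.01, 0.51], [0.06, 0.05, 0.5], [0.06, 0.1, 0.5], [0.06, 0.15, 0.48], [0.06, 0.21, 0.46], [0.15, 0.25, 0.46]]
[[1.02, -0.0, -0.0], [1.02, -0.0, -0.0], [1.02, -0.0, -0.0], [1.02, -0.0, -0.0], [1.02, -0.0, -0.0], [1.02, -0.0, -0.0], [1.02, -0.0, -0.0], [1.02, -0.0, -0.0], [1.02, -0.0, -0.0], [0.99, 0.0, -0.01]]
[[0.15, 0.3, 0.43], [0.15, 0.34, 0.4], [0.15, 0.38, 0.36], [0.15, 0.42, 0.32], [0.15, 0.45, 0.27], [0.15, 0.48, 0.22], [0.15, 0.5, 0.17], [0.15, 0.51, 0.12]]
[[0.99, 0.0, -0.01], [0.99, 0.0, -0.01], [0.99, 0.0, -0.01], [0.99, 0.0, -0.01], [0.99, 0.0, -0.01], [0.99, 0.0, -0.01], [0.99, 0.0, -0.01], [0.99, 0.0, -0.01]]
```

{"fn": "arm_command", "kwargs": {"delta_pos": [[0.06, -0.21, 0.46], [0.06, -0.16, 0.48], [0.06, -0.11, 0.49], [0.06, -0.06, 0.5], [0.06, -0.01, 0.51], [0.06, 0.05, 0.5], [0.06, 0.1, 0.5], [0.06, 0.15, 0.48], [0.06, 0.2, 0.46], [0.15, 0.25, 0.46]], "rotation": [[1, 0, 0], [1, 0, 0], [1, 0, 0], [1, 0, 0], [1, 0, 0], [1, 0, 0], [1, 0, 0], [1, 0, 0], [1, 0, 0], [1, 0, 0]], "gripper": -1}}

```text
clock: 8.9
position: [0.6164, -0.0849, 0.2726]
tool_rot: [0.631, 1.566, -1.889]
force: [1.0, -0.3, -0.6]
grip_width: 0.0854
```

{"fn": "arm_command", "kwargs": {"delta_pos": [[0.15, 0.3, 0.43], [0.15, 0.34, 0.4], [0.15, 0.38, 0.36], [0.15, 0.42, 0.32], [0.15, 0.45, 0.27], [0.15, 0.48, 0.22], [0.15, 0.5, 0.17], [0.15, 0.5, 0.12], [0, 0, 0]], "rotation": [[1, 0, 0], [1, 0, 0], [1, 0, 0], [1, 0, 0], [1, 0, 0], [1, 0, 0], [1, 0, 0], [1, 0, 0], [0, 0, 0]]}}

```text
clock: 9.8
position: [0.5726, -0.2087, 0.2316]
tool_rot: [0.965, 1.562, -2.428]
force: [-0.7, 0.1, 0.3]
grip_width: 0.0856
```

```bash
python3 - <<'E'
from h import *
x,Rt,s=pose();print(x,Rt.round(3),s['qpos'].round(2))
p=optics.camera_params('wrist')
w=optics.grab_frame('wrist')[:,:,::-1];cv2.imwrite('pics/w3.png',w)
print(proj(p,[.642,-.215,.01]),proj(p,[.54,-.2,.03]))
E
```

```text
[ 0.57261192 -0.20868878  0.23161343] [[-0.007 -0.249 -0.968]
 [-0.006 -0.968  0.249]
 [-1.     0.007  0.005]] [ 0.34  0.51 -0.14  1.65  0.09  0.99 -1.65]
[299.10966626 123.711208  ] [311.71728489 242.28878331]
```

View pics/w3.png

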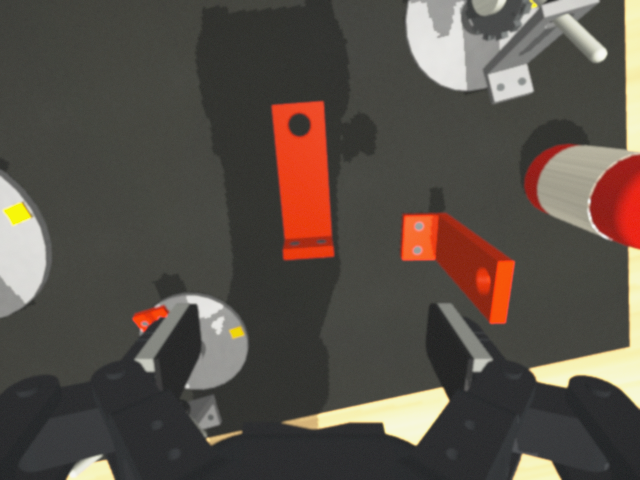

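```bash
python3 - <<'E'
from h import *
p=optics.camera_params('wrist')
H=plane(p,(299.3,124),.01)
tm=plane(p,(298,102.5),.01);c=[plane(p,u,.01) for u in [(272,104),(324,101),(284,238),(331,237)]]
l=(c[0]+c[1])/2-(c[2]+c[3])/2
f=lambda v:np.degrees(np.arctan2(v[1],v[0]))
a=f(l);print('hole',H,'axis ang',a,f(c[0]-c[2]),f(c[1]-c[3]),'width',np.linalg.norm(c[0]-c[1]),'hole to end',np.linalg.norm(tm-H))
print('foot end',plane(p,(308.5,256),.042))
D=ang(a);print('decoy', [ (np.dot(q-H,D),np.dot(q-H,ang(a+90))) for q in [plane(p,(402,235),.01),plane(p,(513,262),.13),plane(p,(437,212),.01)]])
G=H-.064*D; print('grasp',G)
T=tool([0,0,-1],ang(a-90))
E0=(G[0],G[1],.009)   # TCP
plan([((G[0],G[1],.10),T,5),(E0,T,6)])
E
```

```text
hole [ 0.64254865 -0.2131991   0.01      ] axis ang -10.529431783305334 -10.526836247911804 -10.53199504776074 width 0.044868699696029496 hole to end 0.017813655983821258
foot end [ 0.53285853 -0.19368211  0.042     ]
decoy [(np.float64(-0.10767580318447434), np.float64(-0.0903388117729356)), (np.float64(-0.0916495300747547), np.float64(-0.13468240885114618)), (np.float64(-0.08717020038521696), np.float64(-0.12300341136799753))]
grasp [ 0.57962634 -0.20150371  0.01      ]
[[0.88, -0.05, -0.04], [0.88, -0.05, -0.04], [0.88, -0.05, -0.04], [0.88, -0.05, -0.04], [0.88, -0.05, -0.03], [0.51, -0.0, -0.0], [0.51, -0.0, -0.0], [0.51, -0.0, -0.0], [0.51, -0.0, -0.0], [0.51, -0.0, -0.0]]
[[-0.12, 0.01, -0.01], [-0.12, 0.01, -0.01], [-0.12, 0.01, -0.01], [-0.12, 0.01, -0.01], [-0.12, 0.01, -0.01], [-0.0, -0.0, 0.0], [-0.0, -0.0, 0.0], [-0.0, -0.0, 0.0], [-0.0, -0.0, 0.0], [-0.0, -0.0, 0.0]]
[[0.51, -0.0, -0.0]]
[[-0.0, -0.0, 0.0]]
```

The wrist view shows the bracket lying clean: hole at (299,124), axis at -10.5°, decoy bracket well clear to the right. I'll close the jaws partly and go down.

{"fn": "arm_command", "kwargs": {"delta_pos": [[0.88, -0.05, -0.04], [0.88, -0.05, -0.04], [0.88, -0.05, -0.04], [0.88, -0.05, -0.04], [0.88, -0.05, -0.03], [0.4, 0, 0], [0, 0, 0]], "rotation": [[-0.12, 0, 0], [-0.12, 0, 0], [-0.12, 0, 0], [-0.12, 0, 0], [-0.12, 0, 0], [0, 0, 0], [0, 0, 0]], "gripper": -0.38}}

```text
clock: 10.55
position: [0.5859, -0.1942, 0.0841]
tool_rot: [1.326, 1.568, -1.97]
force: [0.5, 0.8, 0.9]
grip_width: 0.0593
```

```bash
python3 - <<'E'
from h import *
x,Rt,s=pose();print(x,Rt.round(3),s['grip_width'],s['force'])
T=tool([0,0,-1],ang(-100.5))
plan([((.5796,-.2015,x[2]-.01),T,3),((.5796,-.2015,.022),T,5)])
E
```

```text
[ 0.58585218 -0.19419526  0.08414934] [[-0.001 -0.154 -0.988]
 [-0.002 -0.988  0.154]
 [-1.     0.003  0.001]] 0.05926558251354962 [0.50242048 0.78662152 0.92703663]
[[0.11, 0.09, 0.06], [0.11, 0.09, 0.06], [0.11, 0.09, 0.05], [0.35, -0.0, -0.0], [0.35, -0.0, -0.0], [0.35, -0.0, -0.0], [0.35, -0.0, -0.0], [0.35, -0.0, -0.0]]
[[0.09, 0.0, -0.01], [0.09, 0.0, -0.01], [0.09, 0.0, -0.01], [0.0, 0.0, 0.0], [0.0, 0.0, 0.0], [0.0, 0.0, 0.0], [0.0, 0.0, 0.0], [0.0, 0.0, 0.0]]
```

{"fn": "arm_command", "kwargs": {"delta_pos": [[0, 0.24, 0.16], [0, 0, 0], [0.35, 0, 0], [0.35, 0, 0], [0.35, 0, 0], [0.35, 0, 0], [0, 0, 0]], "rotation": [[0.25, 0, 0], [0, 0, 0], [0, 0, 0], [0, 0, 0], [0, 0, 0], [0, 0, 0], [0, 0, 0]]}}

```text
clock: 11.25
position: [0.5816, -0.2016, 0.0424]
tool_rot: [2.541, 1.566, -0.783]
force: [0.4, -1.1, 0.4]
grip_width: 0.0588
```

```bash
python3 - <<'E'
from h import *
x,Rt,s=pose();print(x,Rt.round(3),s['grip_width'],s['force'])
print((Rt.T@(np.array([.5796,-.2015,.022])-x)/.03).round(2),np.degrees(R.from_matrix(Rt.T@tool([0,0,-1],ang(-100.5))).as_rotvec())/6)
E
```

```text
[ 0.5815576  -0.20158215  0.04240169] [[ 0.004 -0.181 -0.983]
 [-0.004 -0.983  0.181]
 [-1.     0.003 -0.004]] 0.058792749286506324 [ 0.43109495 -1.06469049  0.42491194]
[0.68 0.01 0.07] [ 0.01304193 -0.04160014 -0.02847843]
```

{"fn": "arm_command", "kwargs": {"delta_pos": [[0.4, 0, 0.07], [0.3, 0, 0], [0.1, 0, 0], [0, 0, 0]], "rotation": [[0, 0, 0], [0, 0, 0], [0, 0, 0], [0, 0, 0]]}}

```text
clock: 11.65
position: [0.5792, -0.201, 0.0156]
tool_rot: [2.466, 1.566, -0.858]
force: [1.4, -0.3, 0.5]
grip_width: 0.0589
```

{"fn": "arm_command", "kwargs": {"delta_pos": [[0.1, 0, 0], [0.1, 0, 0], [0, 0, 0]], "rotation": [[0, 0, 0], [0, 0, 0], [0, 0, 0]]}}

```text
clock: 11.95
position: [0.5796, -0.2011, 0.0096]
tool_rot: [2.545, 1.566, -0.779]
force: [-1.0, -0.0, 0.4]
grip_width: 0.0587
```

{"fn": "arm_command", "kwargs": {"delta_pos": [[-0.07, 0, 0], [0, 0, 0], [0, 0, 0], [0, 0, 0], [0, 0, 0]], "rotation": [[0, 0, 0], [0, 0, 0], [0, 0, 0], [0, 0, 0], [0, 0, 0]], "gripper": 1, "grip_force": 80}}

```text
clock: 12.45
position: [0.5795, -0.201, 0.0129]
tool_rot: [2.542, 1.566, -0.781]
force: [-0.0, -0.0, -4.9]
grip_width: 0.0415
```

```bash
python3 - <<'E'
from h import *
x,Rt,s=pose();print(x,Rt.round(3),s['grip_width'],s['force'])
w=optics.grab_frame('wrist')[:,:,::-1];cv2.imwrite('pics/w4.png',w)
p=optics.camera_params('wrist')
h=cv2.cvtColor(w,cv2.COLOR_BGR2HSV);m=cv2.inRange(h,(0,150,100),(10,255,255))|cv2.inRange(h,(172,150,100),(180,255,255))
cs,hi=cv2.findContours(m,cv2.RETR_CCOMP,cv2.CHAIN_APPROX_NONE)
for i,c in enumerate(cs):
    if hi[0][i][3]>=0 and cv2.contourArea(c)>80:
        M=cv2.moments(c);u=(M['m10']/M['m00'],M['m01']/M['m00']);q=plane(p,u,.01);print('inner',u,cv2.contourArea(c),q,'tool',Rt.T@(q-x))
E
```

```text
[ 0.57948628 -0.2010436   0.01293709] [[ 0.004 -0.181 -0.984]
 [-0.004 -0.984  0.181]
 [-1.     0.003 -0.004]] 0.04153816391760767 [-0.02302797 -0.04774236 -4.91941229]
inner (314.0397082658023, 151.93435980551052) 2468.0 [ 0.64237254 -0.21259052  0.01      ] tool [ 3.20951620e-03 -1.21473149e-05 -6.39244723e-02]
```

```bash
cat >> h.py <<'E'
H0=np.array([.0079,0,-.0639])
def hang(s,A,th=-81.6,h=H0,tilt=0):
    o=ang(th);c,sn=np.cos(np.radians(50)),np.sin(np.radians(50));Z=np.array([0,0,1.])
    d=c*o+sn*Z
    T=tool(-d,ang(th+90))
    hole=np.array([A[0],A[1],.13])+s*d
    return hole-T@h,T
E
python3 - <<'E'
from h import *
x,Rt,s=pose()
A=(.621,.128)
q,T=hang(.155,A);print(q,T.round(2))
D=tool([0,0,-1],ang(8.4))
M=Rt@R.from_rotvec([np.radians(-52),0,0]).as_matrix()
plan([((x[0],x[1],.10),None,4),((.60,-.17,.25),M,9),((.62,-.12,.33),D,9)])
print('tilt');plan([(q+[0,-.03,.03],T,8)],start=(np.array([.62,-.12,.33]),D))
E
```

```text
[ 0.64344717 -0.02401192  0.21371451] [[-0.09  0.99  0.11]
 [ 0.64  0.15 -0.76]
 [-0.77  0.   -0.64]]
[[-0.73, 0.0, -0.0], [-0.73, 0.0, -0.0], [-0.73, 0.0, -0.0], [-0.73, 0.0, -0.0], [-0.56, -0.13, -0.06], [-0.56, -0.12, -0.07], [-0.56, -0.11, -0.08], [-0.56, -0.1, -0.09], [-0.56, -0.09, -0.1], [-0.56, -0.08, -0.11]]
[[0.0, 0.0, 0.0], [0.0, 0.0, 0.0], [0.0, 0.0, 0.0], [0.0, 0.0, 0.0], [-0.96, 0.0, -0.0], [-0.96, 0.0, -0.0], [-0.96, 0.0, -0.0], [-0.96, 0.0, -0.0], [-0.96, 0.0, -0.0], [-0.96, 0.0, -0.0]]
[[-0.56, -0.07, -0.12], [-0.56, -0.06, -0.12], [-0.56, -0.05, -0.13], [-0.3, -0.09, -0.18], [-0.3, -0.07, -0.19], [-0.3, -0.05, -0.19], [-0.3, -0.03, -0.2], [-0.3, -0.0, -0.2], [-0.3, 0.02, -0.2], [-0.3, 0.04, -0.2]]
[[-0.96, 0.0, -0.0], [-0.96, 0.0, -0.0], [-0.96, 0.0, -0.0], [-1.05, 0.0, -0.01], [-1.05, 0.0, -0.01], [-1.05, 0.0, -0.01], [-1.05, 0.0, -0.01], [-1.05, 0.0, -0.01], [-1.05, 0.0, -0.01], [-1.05, 0.0, -0.01]]
[[-0.3, 0.06, -0.19], [-0.3, 0.08, -0.18]]
[[-1.05, 0.0, -0.01], [-1.05, 0.0, -0.01]]
tilt
[[0.36, 0.14, -0.26], [0.38, 0.14, -0.23], [0.4, 0.14, -0.19], [0.41, 0.14, -0.16], [0.43, 0.14, -0.12], [0.43, 0.14, -0.08], [0.44, 0.14, -0.04], [0.44, 0.14, -0.0]]
[[-0.0, 0.83, -0.0], [-0.0, 0.83, -0.0], [-0.0, 0.83, -0.0], [-0.0, 0.83, -0.0], [-0.0, 0.83, -0.0], [-0.0, 0.83, -0.0], [-0.0, 0.83, -0.0], [-0.0, 0.83, -0.0]]
```

{"fn": "arm_command", "kwargs": {"delta_pos": [[-0.5, 0, 0], [-0.73, 0, 0], [-0.73, 0, 0], [-0.73, 0, 0], [-0.56, -0.13, -0.06], [-0.56, -0.12, -0.07], [-0.56, -0.11, -0.08], [-0.56, -0.1, -0.09], [-0.56, -0.09, -0.1], [-0.56, -0.08, -0.1]], "rotation": [[0, 0, 0], [0, 0, 0], [0, 0, 0], [0, 0, 0], [-0.9, 0, 0], [-0.96, 0, 0], [-0.96, 0, 0], [-0.96, 0, 0], [-0.96, 0, 0], [-0.96, 0, 0]]}}

```text
clock: 13.5
position: [0.5907, -0.1799, 0.2085]
tool_rot: [1.392, 1.565, -1.314]
force: [-0.1, -0.0, -4.8]
grip_width: 0.0416
```

{"fn": "arm_command", "kwargs": {"delta_pos": [[-0.56, -0.07, -0.12], [-0.56, -0.06, -0.12], [-0.56, -0.05, -0.13], [-0.3, -0.09, -0.18], [-0.3, -0.07, -0.19], [-0.3, -0.05, -0.19], [-0.3, -0.03, -0.2], [-0.3, 0, -0.2], [-0.3, 0.02, -0.2], [-0.3, 0.04, -0.2]], "rotation": [[-1, 0, 0], [-1, 0, 0], [-1, 0, 0], [-1, 0, 0], [-1, 0, 0], [-1, 0, 0], [-1, 0, 0], [-1, 0, 0], [-1, 0, 0], [-1, 0, 0]]}}

```text
clock: 14.5
position: [0.6078, -0.1284, 0.3386]
tool_rot: [0.401, 1.555, -1.215]
force: [1.7, -0.3, -5.1]
grip_width: 0.0415
```

```bash
python3 - <<'E'
from h import *
x,Rt,s=pose();print(x,Rt.round(3),s['qpos'].round(2),s['grip_width'],s['force'])
q,T=hang(.165,(.621,.128));print(q)
plan([(q+[0,-.03,.03],T,9)])
E
```

```text
[ 0.60778485 -0.12838709  0.33861632] [[ 0.005  0.999 -0.045]
 [-0.014 -0.045 -0.999]
 [-1.     0.006  0.014]] [ 0.51  0.49 -0.61  1.48  0.3   1.26 -0.18] 0.04150325454975351 [ 1.65696944 -0.34829287 -5.05322484]
[ 0.64438617 -0.03037084  0.22137496]
[[0.32, 0.12, -0.26], [0.34, 0.13, -0.23], [0.35, 0.14, -0.2], [0.37, 0.14, -0.17], [0.38, 0.15, -0.14], [0.39, 0.16, -0.11], [0.39, 0.16, -0.07], [0.4, 0.16, -0.04], [0.4, 0.17, -0.0]]
[[-0.19, 0.75, -0.08], [-0.19, 0.75, -0.08], [-0.19, 0.75, -0.08], [-0.19, 0.75, -0.08], [-0.19, 0.75, -0.08], [-0.19, 0.75, -0.08], [-0.19, 0.75, -0.08], [-0.19, 0.75, -0.08], [-0.19, 0.75, -0.08]]
```

{"fn": "arm_command", "kwargs": {"delta_pos": [[0.32, 0.12, -0.26], [0.34, 0.13, -0.23], [0.35, 0.14, -0.2], [0.37, 0.14, -0.17], [0.38, 0.15, -0.14], [0.39, 0.16, -0.11], [0.39, 0.16, -0.07], [0.4, 0.16, -0.04], [0.3, 0.15, 0], [0, 0, 0]], "rotation": [[-0.19, 0.75, -0.08], [-0.19, 0.75, -0.08], [-0.19, 0.75, -0.08], [-0.19, 0.75, -0.08], [-0.19, 0.75, -0.08], [-0.19, 0.75, -0.08], [-0.19, 0.75, -0.08], [-0.19, 0.75, -0.08], [-0.19, 0.75, -0.08], [0, 0, 0]]}}

```text
clock: 15.5
position: [0.6423, -0.0613, 0.2632]
tool_rot: [3.134, 0.863, 1.727]
force: [-0.4, -0.3, -5.6]
grip_width: 0.0415
```

```bash
python3 - <<'E'
from h import *
x,Rt,s=pose();print(x,Rt.round(3),s['qpos'].round(2),s['grip_width'],s['force'])
q,T=hang(.165,(.621,.128));print(q)
plan([(q,T,3)])
w=optics.grab_frame('wrist')[:,:,::-1];cv2.imwrite('pics/w5.png',w)
p=optics.camera_params('wrist')
print('hole pred',proj(p,x+Rt@(H0+[-.005,0,0])),'tip pred',proj(p,hang(.12,(.621,.128),h=np.zeros(3))[0]),'collar', proj(p,hang(.05,(.621,.128),h=np.zeros(3))[0]))
E
```

```text
[ 0.64225133 -0.06134462  0.26324006] [[-0.101  0.987  0.125]
 [ 0.642  0.161 -0.75 ]
 [-0.76   0.005 -0.65 ]] [ 0.74  0.86 -0.84  1.32 -0.09  1.33  0.25] 0.041478114848822016 [-0.3935397  -0.31627483 -5.64103771]
[ 0.64438617 -0.03037084  0.22137496]
[[0.57, 0.08, 0.05], [0.57, 0.08, 0.05], [0.57, 0.07, 0.04]]
[[0.05, -0.03, 0.02], [0.05, -0.03, 0.02], [0.05, -0.03, 0.02]]
hole pred [310.80395115 157.84696155] tip pred [325.2649477  148.73217611] collar [322.99746521 142.50481779]
```

View pics/w5.png

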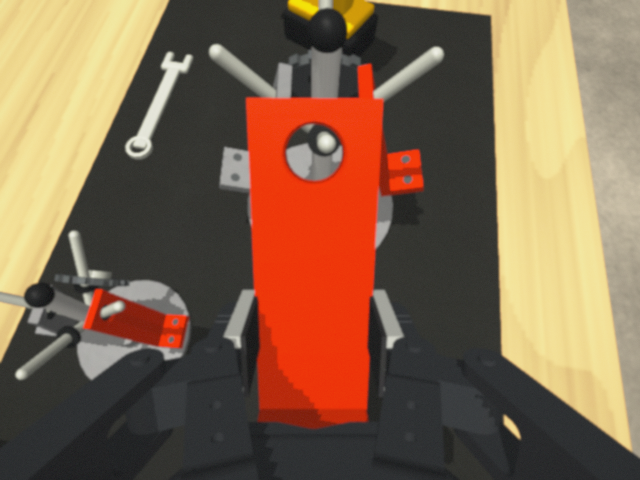

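The tip at (326,143) shows through the hole, centred at (314,152). The relative offset agrees with the model to about 1 mm, so I'll close in along the branch.

{"fn": "arm_command", "kwargs": {"delta_pos": [[0.5, 0.1, 0.06], [0.5, 0.08, 0.05], [0.5, 0, 0.03], [0.4, 0, 0], [0.25, 0, 0], [0, 0, 0], [0, 0, 0]], "rotation": [[0.07, -0.04, 0.03], [0.05, -0.03, 0.02], [0, 0, 0], [0, 0, 0], [0, 0, 0], [0, 0, 0], [0, 0, 0]]}}

```text
clock: 16.25
position: [0.6429, -0.0219, 0.2192]
tool_rot: [3.126, 0.895, 1.706]
force: [-0.2, 0.2, -4.7]
grip_width: 0.0417
```

```bash
python3 - <<'E'
from h import *
x,Rt,s=pose();print(x,Rt.round(3),s['force'])
A=(.621,.128)
for S in(.135,.055):
  q,T=hang(S,A);print(S,(Rt.T@(q-x)/.03).round(2))
print((np.degrees(R.from_matrix(Rt.T@T).as_rotvec())/6).round(3))
w=optics.grab_frame('wrist')[:,:,::-1];cv2.imwrite('pics/w6.png',w)
p=optics.camera_params('wrist')
print('hole pred',proj(p,x+Rt@(H0+[-.005,0,0])),'tip pred',proj(p,hang(.12,A,h=np.zeros(3))[0]))
h=cv2.cvtColor(w,cv2.COLOR_BGR2HSV);m=cv2.inRange(h,(0,150,100),(10,255,255))|cv2.inRange(h,(172,150,100),(180,255,255))
cs,hi=cv2.findContours(m,cv2.RETR_CCOMP,cv2.CHAIN_APPROX_NONE)
for i,c in enumerate(cs):
    if hi[0][i][3]>=0 and cv2.contourArea(c)>800:
        M=cv2.moments(c);print('hole',M['m10']/M['m00'],M['m01']/M['m00'],cv2.boundingRect(c))
        b=cv2.boundingRect(c);g=cv2.cvtColor(w,cv2.COLOR_BGR2GRAY);mm=np.zeros_like(g);cv2.drawContours(mm,[c],-1,255,-1)
cv2.imwrite('pics/c6.png',cv2.resize(w[60:240,220:420],None,fx=3,fy=3,interpolation=cv2.INTER_CUBIC))
E
```

```text
[ 0.6429014  -0.02188511  0.21916724] [[-0.085  0.989  0.121]
 [ 0.62   0.147 -0.771]
 [-0.78   0.01  -0.626]] [-0.19899775  0.17545463 -4.70653041]
0.135 [0.76 0.   0.16]
0.055 [ 3.43 -0.02  0.1 ]
[ 0.07   0.212 -0.065]
hole pred [311.48682099 154.25728662] tip pred [312.72611377 155.56051889]
hole 313.6261932035128 152.3305332824233 (284, 123, 60, 59)
```

View pics/c6.png

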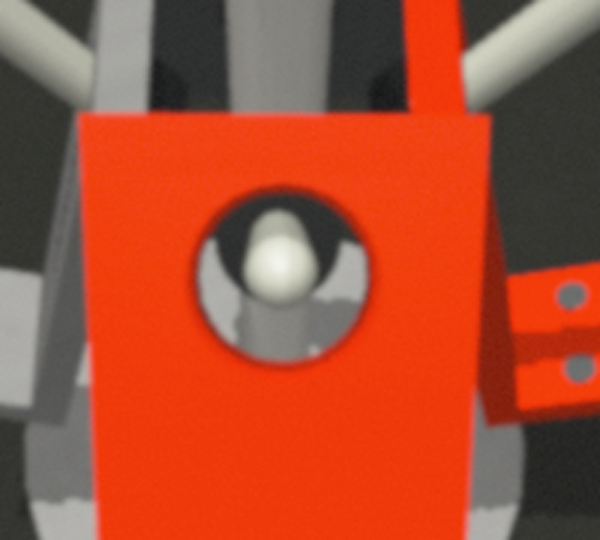

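{"fn": "arm_command", "kwargs": {"delta_pos": [[0.4, -0.03, 0.1], [0.36, 0, 0], [0, 0, 0]], "rotation": [[0.07, 0.21, -0.06], [0, 0, 0], [0, 0, 0]]}}

```text
clock: 16.6
position: [0.6405, -0.01, 0.1983]
tool_rot: [-3.142, 0.871, 1.716]
force: [-0.1, 0.4, -5.0]
grip_width: 0.0415
```

```bash
python3 - <<'E'
from h import *
x,Rt,s=pose();print(x,s['force'])
A=(.621,.128)
for S in(.135,.055):
  q,T=hang(S,A);print(S,(Rt.T@(q-x)/.03).round(2))
print((np.degrees(R.from_matrix(Rt.T@T).as_rotvec())/6).round(3))
w=optics.grab_frame('wrist')[:,:,::-1];cv2.imwrite('pics/w7.png',w)
p=optics.camera_params('wrist')
print('hole pred',proj(p,x+Rt@(H0+[-.005,0,0])),'tip pred',proj(p,hang(.12,A,h=np.zeros(3))[0]))
g=w[124:182,285:343].astype(int)
b=((g.min(2)>175)).astype(np.uint8)
n,l,st,c=cv2.connectedComponentsWithStats(b);print([(st[i].tolist(),(c[i]+[285,124]).round(1).tolist()) for i in range(1,n) if st[i][4]>20])
cv2.imwrite('pics/c7.png',cv2.resize(w[90:210,250:380],None,fx=4,fy=4,interpolation=cv2.INTER_CUBIC))
E
```

```text
[ 0.64045265 -0.00997001  0.19830231] [-0.0588247   0.43986459 -4.95252829]
0.135 [-0.03  0.03  0.04]
0.055 [2.63 0.03 0.04]
[-0.014 -0.012 -0.011]
hole pred [311.19985978 152.92486496] tip pred [313.4907916  151.57261533]
[]
```

View pics/c7.png

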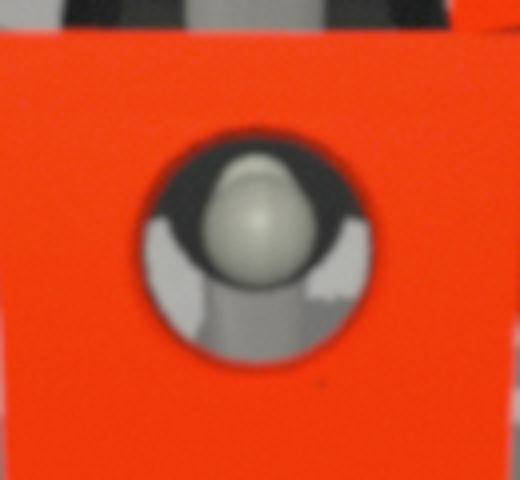

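{"fn": "arm_command", "kwargs": {"delta_pos": [[0.3, 0, 0], [0.4, 0, 0], [0.4, 0, 0], [0.2, 0, 0], [0, 0, 0]], "rotation": [[0, 0, 0], [0, 0, 0], [0, 0, 0], [0, 0, 0], [0, 0, 0]]}}

```text
clock: 17.15
position: [0.6365, 0.0167, 0.1658]
tool_rot: [-3.141, 0.872, 1.716]
force: [-0.7, -0.2, -4.6]
grip_width: 0.0416
```

```bash
cat > st.py <<'E'
from h import *
x,Rt,s=pose();print(x,s['force'],s['moment'],s['grip_width'])
q,T=hang(.055,(.621,.128));print((Rt.T@(q-x)/.03).round(2),(np.degrees(R.from_matrix(Rt.T@T).as_rotvec())/6).round(3))
E
python3 st.py
```

```text
[0.63654334 0.01668391 0.16578816] [-0.70600995 -0.18339812 -4.61011284] [-1.30896217 -0.20830846 -0.00247648] 0.04160667982926941
[1.23 0.03 0.03] [-0.017 -0.01  -0.011]
```

{"fn": "arm_command", "kwargs": {"delta_pos": [[0.2, 0, 0], [0.3, 0, 0], [0.3, 0, 0], [0.2, 0, 0], [0.1, 0, 0], [0, 0, 0]], "rotation": [[0, 0, 0], [0, 0, 0], [0, 0, 0], [0, 0, 0], [0, 0, 0], [0, 0, 0]]}}

```text
clock: 17.75
position: [0.6334, 0.0396, 0.1385]
tool_rot: [3.141, 0.872, 1.715]
force: [-0.4, 0.3, -5.6]
grip_width: 0.0418
```

```bash
python3 st.py
```

```text
[0.63342914 0.03957153 0.13846514] [-0.44589427  0.29304588 -5.56113731] [-1.3672881  -0.13751927  0.03845331] 0.04182936123124299
[0.03 0.02 0.03] [-0.016 -0.009 -0.015]
```

{"fn": "arm_command", "kwargs": {"delta_pos": [[0.08, 0, 0], [0.08, 0, 0], [0, 0, 0]], "rotation": [[0, 0, 0], [0, 0, 0], [0, 0, 0]]}}

```text
clock: 18.05
position: [0.6337, 0.0416, 0.1356]
tool_rot: [3.14, 0.872, 1.712]
force: [-2.9, -4.6, 3.4]
grip_width: 0.0417
```

```bash
python3 st.py
```

```text
[0.63369603 0.04160378 0.13559224] [-2.92694073 -4.64619985  3.36044222] [-0.47276929  0.49939641  0.66734368] 0.04171462661282227
[-0.08  0.    0.02] [-0.02  -0.003 -0.032]
```

{"fn": "arm_command", "kwargs": {"delta_pos": [[0, 0, 0], [0, 0, 0], [0, 0, 0], [0, 0, 0], [0, 0, 0]], "rotation": [[0, 0, 0], [0, 0, 0], [0, 0, 0], [0, 0, 0], [0, 0, 0]], "gripper": -0.5}}

```text
clock: 18.55
position: [0.6346, 0.0421, 0.1372]
tool_rot: [3.136, 0.872, 1.709]
force: [0.4, -0.5, 0.4]
grip_width: 0.0643
```

```bash
python3 - <<'E'
exec(open('st.py').read())
w=optics.grab_frame('wrist')[:,:,::-1];cv2.imwrite('pics/w8.png',w);cv2.imwrite('pics/c8.png',w)
E
```

```text
[0.63460562 0.04213077 0.13717244] [ 0.3835089  -0.54729348  0.41254294] [-0.68185203 -0.1202936   0.0215909 ] 0.06427018102410187
[-0.05 -0.03  0.06] [-0.011 -0.011 -0.054]
```

View pics/c8.png

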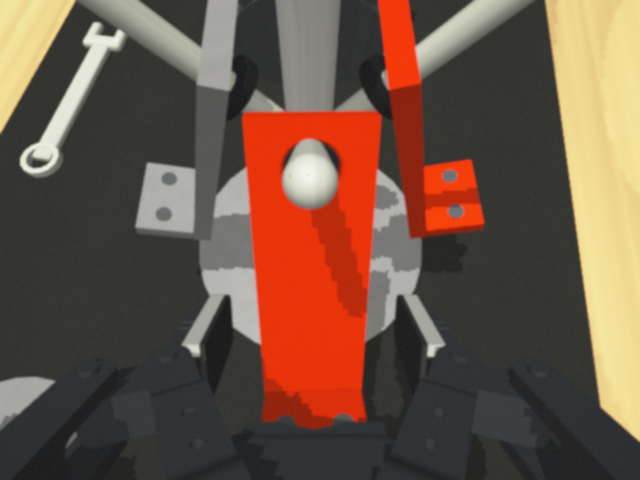

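Jaws are open and the bracket hangs on the branch, tip showing through the hole at (310,180). Now I'll back straight off.

{"fn": "arm_command", "kwargs": {"delta_pos": [[-0.2, 0, 0], [-0.4, 0, 0], [-0.5, 0, 0], [-0.7, 0, 0], [-0.9, 0, 0], [-0.9, 0, 0], [-0.9, 0, 0], [-0.9, 0, 0], [-0.5, 0, 0], [0, 0, 0]], "rotation": [[0, 0, 0], [0, 0, 0], [0, 0, 0], [0, 0, 0], [0, 0, 0], [0, 0, 0], [0, 0, 0], [0, 0, 0], [0, 0, 0], [0, 0, 0]]}}

```text
clock: 19.6
position: [0.6509, -0.0806, 0.2844]
tool_rot: [3.132, 0.873, 1.703]
force: [0.1, -0.8, -0.1]
grip_width: 0.064
```

```bash
python3 - <<'E'
exec(open('st.py').read())
w=optics.grab_frame('wrist')[:,:,::-1];sc=optics.grab_frame('scene')[:,:,::-1]
cv2.imwrite('pics/w9.png',w);cv2.imwrite('pics/s9.png',sc)
out=np.zeros((480,800,3),np.uint8);out[:330,:440]=cv2.resize(w,(440,330));out[:440,440:800]=cv2.resize(sc[175:285,335:425],(360,440),interpolation=cv2.INTER_CUBIC)
cv2.imwrite('pics/c9.png',out)
E
```

```text
[ 0.65090392 -0.08063336  0.28442689] [ 0.14079303 -0.75041956 -0.05578409] [-0.6425862  -0.06682416 -0.07060738] 0.0640041224695841
[ 6.36 -0.03  0.05] [-0.013  0.008 -0.087]
```

View pics/c9.png

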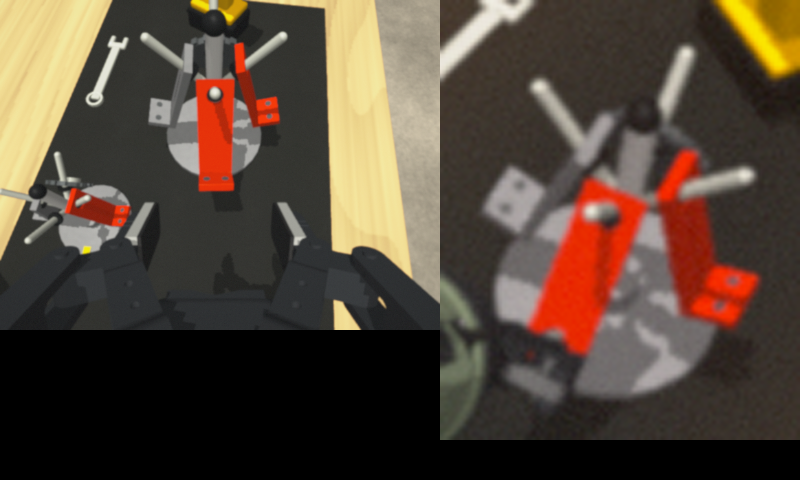

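```bash
python3 - <<'E'
from h import *
p=optics.camera_params('wrist');k=640/440;A=(.621,.128)
L,Rr,B=[plane(p,(k*a,k*b),.222)[:2] for a,b in[(146,37),(284,37),(215,93)]]
f=lambda v:np.degrees(np.arctan2(v[1],v[0]));C=(L+Rr)/2
print('axis',C,'bare',f(B-C),'perp',f(Rr-L)-90)
w=cv2.imread('pics/w9.png');h=cv2.cvtColor(w,cv2.COLOR_BGR2HSV);m=cv2.inRange(h,(0,150,90),(10,255,255))|cv2.inRange(h,(172,150,90),(180,255,255))
n,l,st,c=cv2.connectedComponentsWithStats(m);i=l[int(165*k),int(216*k)];print('bracket blob bbox',st[i])
_,T=hang(.055,C);o=ang(-81.6)
for al in(0,10,20,30):   # foot swings inward by al about the hole
    Rl=R.from_rotvec(np.radians(al)*T[:,1]*1).as_matrix()
    base=hang(.055,C,h=np.zeros(3))[0]
    for s in(1,):
        pts=[base+Rl@(T@np.array(v)) for v in [(-.032,0,.112),(.0,0,-.018)]]
        print(al,[proj(p,q).round(0).tolist() for q in pts],'toe z',pts[0][2].round(3),'toe out',(pts[0]-[C[0],C[1],0])@o)
s=cv2.imread('pics/s9.png');ps=optics.camera_params('scene')
E
```

```text
axis [0.6212601  0.12801644] bare -81.92604933344106 perp -81.59836916055102
bracket blob bbox [ 284  115   58  164 7927]
0 [[313.0, 278.0], [313.0, 113.0]] toe z 0.125 toe out 0.14171949967205447
10 [[313.0, 273.0], [313.0, 113.0]] toe z 0.107 toe out 0.13185895299745937
20 [[313.0, 265.0], [313.0, 114.0]] toe z 0.091 toe out 0.11906613145386168
30 [[313.0, 254.0], [313.0, 116.0]] toe z 0.078 toe out 0.10372973845038362
```

```bash
python3 - <<'E'
from workcell import bot
print(bot.job_done())
E
```

```text
the job is handed in; nothing more can be done
None
```

I handed the job in at about 19.7 s on the robot's clock. The bracket hangs on the bare branch, seated against the collar, with the branch over the yellow mark and the gripper clear.

- **Tipping:** I pushed the leftmost standing bracket high on its foot side. It fell onto its flat back with its foot up, and I checked this in a picture.
- **Turning the tree:** I pushed the bare branch clockwise by about 113°. At the end it pointed to −81.6° to −81.9°. I last measured the mark at −81.9°, and once earlier at −81.3°.
- **Hanging:** I gripped the bracket across its 44 mm width and lined the hole up with the branch tip through the wrist camera. I slid it down until contact force (about 6–9 N) showed the collar at the expected depth, then let go and backed off.
- **Last checks:**
  - The bracket spans image rows 115–279. I predicted 113–278 for lying flat on the collar with the foot low and pointing outward, and a 10° sag would have ended near row 273.
  - The largest force I read was about 9 N, and the gripper touched nothing at the end.

The collar itself is hidden behind the plate, so its seating rests on the contact force, the depth and this picture fit. The wrist and top cameras disagreed by about 4 mm on the tree's axis, so I used a value in between, and the later wrist view agreed with it. I planned the arm's path clear of the drill, spray bottle and wrench, but did not re-measure their positions at the end.

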